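# Load the heat sink tester with tongs

### The job

Pick up the sprung tongs from the grey mat and, holding them by the grips, use them to set the one of the two mirror-image heat sinks that matches the L-shaped copper plate onto that plate of the tester, covering its outline, rib and side ear lined up with it. Lay the tongs back flat on the mat, then push the tester's lever all the way over to start the test. Keep the fingers off the heat sinks, do not drop the heat sink, and leave the other heat sink, the multimeter, the spool and the screwdriver where they are.

Things in the scene. Friction and masses are not known exactly. Their poses are not given: they have to be found in the camera images.
- mat: Grey rubber mat, 250 x 140 x 3 mm, fixed to the desk, long along its x. Origin: centre of its underside.
- tongs: Steel sprung tongs, 195 mm long, 160 g, lying flat on the mat: two arms with black grips and plate jaws, joined by a dark round pivot, opening sideways. Origin: on the underside, midway between the grips, near the centre of mass; x from pivot to jaws, z up. The frame belongs to the +y arm and the pivot and turns with it, up to 0.11 rad, when squeezed. Squeeze by the grips from both sides.
- tongs_grips (a point): Point midway between the two black grips, 15 mm above the tongs' underside, at (0, 0, 15) mm. Grips: flat pads 28 mm long along x, 30 mm high from the underside, 63 mm over both at rest. With 54 mm over both, the tongs are held with the jaws about 36 mm apart; at 40 to 41 mm the jaws close on a 10 mm rib. The spring pushes back with 7 N at rest, 14 N when shut: squeeze with 40 N or so.
- tongs_jaws (a point): Point midway between the open jaws, at (90, 0, 14) mm in the tongs' frame (while at rest). Jaws: plates 26 mm long along x, 5 mm thick, reaching from 2 to 26 mm above the tongs' underside, inner faces 50 mm apart at rest; they move twice as far as the grips. The arms behind them are 4 to 24 mm above the underside; the pivot, 30 mm high, is at x = -90 mm.
- sink_right: Aluminium heat sink, about 130 g, on the desk; it matches the plate. Base 80 (x) x 40 x 8 mm; upright rib 10 mm thick along the middle of x, its top 46 mm above the underside; low fins beside it up to 14 mm; an ear on the -y side makes its outline an L: from above, looking along the rib to the eared end, the ear is on the right. Origin: centre of the base's underside, below the rib; z up.
- sink_right_ear (a point): Dark round mark on top of sink_right's ear, at (25, -34, 8) mm in its frame. The ear is 8 mm thick, 30 mm long (x +10 to +40 mm) and sticks out 25 mm from the base.
- sink_left: The mirror image of sink_right: its ear sticks out from the +y side, on the left. It does not match the plate and is to be left alone. Origin and axes the same way.
- tester: Bench tester, a flat white box fixed to the desk, 220 x 250 x 50 mm (x, y, z); flat top at z = 50 mm with nothing on it but the copper plate and the lever. Origin: centre of its underside. The lever stands on the top at (-10, +85) mm.
- plate (a point): Centre of the main part of the L-shaped copper plate in the tester's top (1 mm or less proud; 84 x 44 mm, long along the tester's x), at (0, -50, 50) mm in the tester's frame; the sink's origin belongs here, with its x along the tester's x.
- plate_ear (a point): The point where the mark on the sink's ear belongs, at (25, -84, 58) mm in the tester's frame.
- lever (a joint): Angle of the tester's lever, rad: near 0 it leans to the tester's -x, at 0.5 it is upright, at 1.0 fully over to +x. It stays where it is left.
- lever_tip (a point): Centre of the black ball, 26 mm across, at the tip of the lever; it swings on an 80 mm radius about a level pivot (along the tester's y) 72 mm above the desk. It takes about 1 N to move; it meets a hard stop at each end.
- multimeter: Bystander: grey multimeter, 160 x 78 x 42 mm, lying on the desk. Origin: centre of underside.
- spool: Bystander: grey spool, 64 mm across, 46 mm high, upright. Origin: centre of underside.
- screwdriver: Bystander: screwdriver lying on the desk. Origin: under its middle.
Mind the look-alikes: they are no part of the job. Leave any pink look-alike of the tongs alone. Leave any green look-alike of the sink_right alone.

How it is judged:
By the outcome, as a careful person would: the job done as asked, in the order asked, and still so for the second after the job is handed in, with the robot touching nothing.
It also fails if it takes over 58 s, if anything falls off the work surface, if the arm or the gripper's body presses on something with over 40 N, if the wrist force passes 120 N, or if a joint passes its speed limit or range.

### The arm

A 6-joint arm with a two-finger parallel gripper is mounted at the origin on the work surface. World frame = base frame: x ahead of the robot, y to its left, z up, the work surface at z = 0. Lengths are in mm, angles in rad, forces in N, time in s.
With the tool pointing down it reaches from about 400 to 925 mm from the base axis. Payload 12.5 kg.
Tool frame: the origin (TCP) lies at the very end of the fingers, on their centre line; the grasp point (between the pads) lies 19 mm behind it; z points along the fingers, x is the direction in which the jaws open and shut, and the axes are right-handed (so a half turn about z gives the same grasp; the last joint's range is limited). The gripper opens to 95 mm and grips with 3 to 60 N. Pads are 20 mm wide; open, the fingers measure 119 mm over their backs; the gripper's body (75 mm by 180 mm) begins 59 mm behind the grasp point.
Start: joints at [-1.442, 0.491, 1.559, -0, 1.092, -0.106], TCP at [145.427, -607.863, 214.661] pointing down, gripper open.
Joint ranges: [-3.1, 3.1], [-0.84, 2.19], [0.05, 2.79], [-1.13, 4.28], [0.06, 2.93], [-2.69, 2.69]. Speed limits (rad/s): [2.22, 2.22, 2.79, 3.14, 3.14, 3.14].

### API

Orientations are given as [roll, pitch, yaw] about the fixed x, y, z axes, in that order (R = Rz(yaw) Ry(pitch) Rx(roll)).
In Python, from cell import state, viewer, ticket, look_for, regions_of gives the robot as it stands.
- The arm moves only by the shell command python3 -m inch 'ROWS'. ROWS is JSON, a list of rows, each a list of 7 numbers: the turn, a rotation vector about the world's x, y, z in degrees, then the shift along the world's x, y, z in mm, then the opening, from -1 (shut) to 1 (fully open). In form: [[rx, ry, rz, tx, ty, tz, hand], ...]. A call has 1 to 10 rows; each row shifts and turns the commanded pose from where the row before left it; what a row does not reach is not made up. A row lasts 1/10 s, in which the tool goes at most 50 mm and 8.59 degrees, less where a joint would pass 70% of its speed; a pose out of reach is approached as far as the arm can. A call with a gripper value outside its range is refused whole. The fingers move at their own pace and stop on an object; the grip force is fixed at half the most. Time passes only in rows, so rows that do not move let the fingers close. It gives the time, the measured TCP pose, the force and the opening at its end, in the units of the state.
- state(): the state, without advancing time (a new reading comes with each control period).
- viewer.read_camera(name): name is "scene" or "top" or "wrist"; returns a dict with "color" (480x640x3 uint8, red, green, blue), "depth" (480x640 float32, mm along the optical axis (not along the pixel's ray), 0 where there is no reading), "fx", "fy", "cx", "cy" (pixels), "position" and "orientation" of the camera in the world. Camera axes: x right, y down, z forward; pixel columns grow to the right and rows downward; lengths in mm; the calibration is good to about 2 mm. A picture is of the moment at which its call begins.
- ticket.job_done(): hands the job in, once; it reports no verdict.
Trained networks look in the newest picture that a camera, given by its name, has taken for a name from the list of things; names that differ only in an ending like _2 or _b are one class to them, and where a whole thing is asked for, a point or a joint stands for the part that bears it (a point fixed in the world has none). Each returns a list of dicts, best first, with "score" (0 to 1); they miss things now and then, are a little off and sometimes report something else, mostly with a low value. They report only what shows in the picture. A call takes as long as a camera call. They do not tell look-alikes from the thing itself.
- look_for(name, camera): "box" ([left, top, right, bottom] as shares, 0 to 1, of the picture: columns of its width, rows of its height, round what is visible of it).
- regions_of(name, camera): "pixels" (480x640 bool, what is visible of it) and "box" ([left, top, right, bottom] as shares, 0 to 1, of the picture: columns of its width, rows of its height, round what is visible of it).
The state is a dict: "t": time; "joints": joint angles; "qvel": joint speeds; "tau": joint torques, N m; "eef_pos": TCP position; "tcp_rot": TCP orientation; "ft_force": force on the tool from outside, world axes, zero at the start; "moment": the same for the moment, N m; "opening": opening from 0.0 (shut) to 1.0 (fully open).
Only numpy, scipy, OpenCV 4.12 (cv2) and the standard library are available. Lean on these libraries where they do the work, as an engineer would, in place of code of your own. Each camera call takes 0.05 s, during which the arm holds its last target. There are 200 camera calls.

## Working session

There is one attempt and no reset: what is moved stays moved. The work goes in short steps, Python scripts to look and compute and a shell command to move; the robot and the scene stay as the last step left them, time stands still between calls to the robot, and variables do not carry over. Pictures are saved under pics/ and viewed, on a budget of 10 in all, crops included, one or two more only if the job needs it, and the job is handed in when it is done.

```bash
ls; mkdir -p pics; cat > h.py <<'E'
import numpy as np, cv2
from scipy.spatial.transform import Rotation as R
from cell import state, viewer, ticket, look_for, regions_of
def rot(o):
    o=np.array(o,float)
    if o.shape==(3,3): return o
    return R.from_euler('xyz',o).as_matrix() if o.size==3 else R.from_quat(o).as_matrix()
def cloud(im):
    v,u=np.mgrid[0:480,0:640]; d=im['depth']
    p=np.stack([(u-im['cx'])/im['fx']*d,(v-im['cy'])/im['fy']*d,d],-1)
    w=p@rot(im['orientation']).T+np.array(im['position']); w[d==0]=np.nan
    return w
def save(n,im): cv2.imwrite('pics/'+n,im['color'][:,:,::-1])
E
python3 - <<'E'
from h import *
for c in ['top','scene']:
    im=viewer.read_camera(c); save(c+'1.png',im); print(c,im['position'],im['orientation'],im['fx'])
    np.savez(c+'1.npz',w=cloud(im),c=im['color'])
    for n in ['mat','tongs','sink_right','sink_left','tester','lever_tip','multimeter','spool','screwdriver']:
        w=cloud(im)
        for r in regions_of(n,c)[:3]:
            b=np.array(r['box'])*[640,480,640,480]; print(n,round(r['score'],2),b.round(),np.nanmedian(w[r['pixels']],0).round())
print(state())
E
```

```text
pics
top [ 254.04269896   15.16529563 1612.43040588] [-2.97269392 -0.01160092 -1.59247248] 621.0569680246687
mat 0.57 [274. 218. 336. 317.] [459. -18.   3.]
tongs 0.82 [295. 258. 308. 305.] [376.   8.  33.]
sink_right 0.63 [400. 254. 426. 289.] [ 444. -300.   12.]
sink_right 0.6 [367. 222. 387. 253.] [ 542. -187.   12.]
sink_left 0.66 [427. 214. 452. 249.] [ 549. -376.   12.]
sink_left 0.53 [360. 221. 390. 254.] [ 542. -185.   12.]
tester 0.61 [126. 176. 243. 284.] [555. 293.  50.]
lever_tip 0.54 [140. 239. 149. 245.] [510. 369. 159.]
lever_tip 0.4 [252. 116. 308. 176.] [787.  45.  34.]
multimeter 0.92 [251. 114. 309. 177.] [785.  44.  34.]
multimeter 0.47 [127. 179. 242. 282.] [555. 294.  50.]
spool 0.81 [370. 158. 393. 185.] [ 709. -219.   45.]
spool 0.65 [292. 229. 324. 305.] [462.  -3.  27.]
screwdriver 0.96 [ 97. 314. 164. 368.] [256. 398.  22.]
screwdriver 0.41 [294. 266. 315. 303.] [378.   5.  33.]
scene [ 1093.4580012  -1125.52326675   917.17500529] [-2.14357363 -0.0149989   0.48410258] 541.1992787848237
mat 0.79 [253. 249. 345. 301.] [480. -39.   3.]
mat 0.73 [276. 296. 308.
[... 736 characters left out ...]
river 0.62 [290. 192. 331. 203.] [258. 392.  17.]
{'t': 1.0, 'joints': array([-1.44162151e+00,  4.90911758e-01,  1.55889317e+00, -2.77924051e-05,
        1.09167882e+00, -1.05575468e-01]), 'qvel': array([-0.00106646, -0.00175583,  0.00038468, -0.0001592 , -0.00015099,
        0.00035029]), 'tau': array([-1.34798752e-04, -6.12470913e+01, -2.58430141e+01,  6.93323859e-02,
        4.44568251e-02, -1.64904687e-06]), 'eef_pos': array([ 145.40890495, -607.87647886,  214.65598988]), 'tcp_rot': array([ 3.14155665e+00, -1.05696865e-04, -1.33603323e+00]), 'ft_force': array([ 0.2036448 , -0.08442172, -0.00078151]), 'moment': array([-0.04659119, -0.00094449,  0.00618808]), 'opening': 0.9976929756051774}
```

```bash
python3 - <<'E'
import cv2
a=cv2.imread('pics/top1.png')[100:380,90:470]; cv2.imwrite('pics/v1.png',cv2.resize(a,(798,588),interpolation=cv2.INTER_CUBIC))
a=cv2.imread('pics/scene1.png')[160:400,120:440]; cv2.imwrite('pics/v2.png',cv2.resize(a,(800,600),interpolation=cv2.INTER_CUBIC))
E
```

```text
(no output)
```

View pics/v1.png

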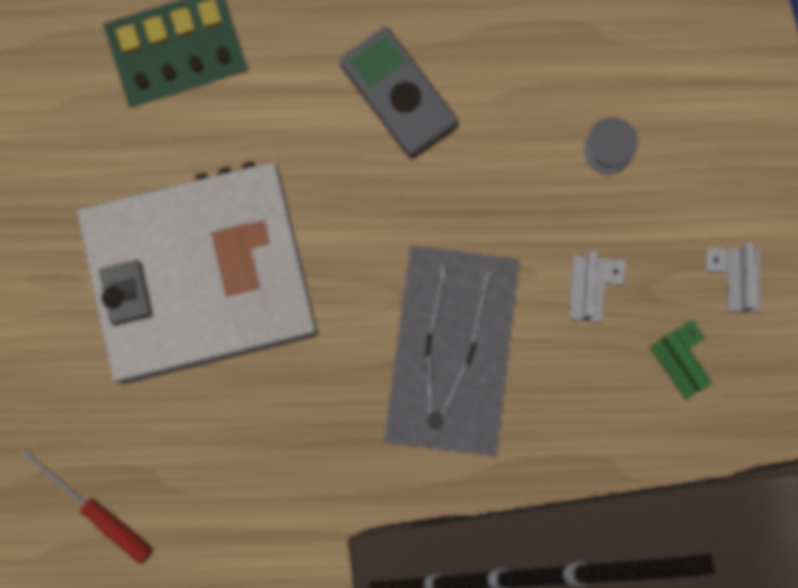

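View pics/v2.png

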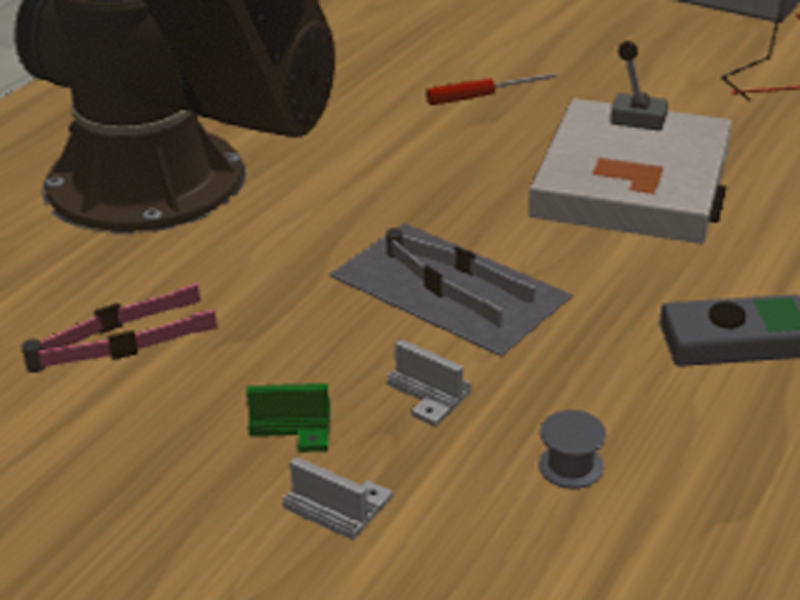

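Top view: the tester is at left with its plate ear on the right at the far (+x) end. `sink_right` is the grey one at v1 (598,285), next to the mat, and `sink_left` is at (735,277). The tongs lie on the mat with the pivot at (435,420) and the jaws pointing +x. Next I'll get rough poses, then close-ups from the wrist camera.

```bash
python3 - <<'E'
from h import *
d=np.load('top1.npz'); w=d['w']; c=d['c'].astype(int)
hsv=cv2.cvtColor(d['c'],cv2.COLOR_RGB2HSV)
def rect(m,n):
    p=w[m][:,:2].astype(np.float32); p=p[~np.isnan(p).any(1)]; print(n,len(p),cv2.minAreaRect(p),'medz',np.nanmedian(w[m][:,2]))
X,Y,Z=w[...,0],w[...,1],w[...,2]
t=(Z>40)&(Z<58)&(X>380)&(X<720)&(Y>120)&(Y<430); rect(t,'tester')
rect(t&(c[...,0]-c[...,2]>50),'plate')
s=(X>480)&(X<610)&(Y>-240)&(Y<-140); rect(s&(Z>4),'sink'); rect(s&(Z>28),'rib')
tg=(X>300)&(X<600)&(Y>-120)&(Y<90)&(Z>12); rect(tg,'tongs')
v=np.argwhere(tg); 
for a,b in [(330,400),(400,440),(440,470),(470,500),(500,530),(530,580)]:
    q=w[tg&(X>a)&(X<b)]; print(a,q[:,1].min().round(),q[:,1].max().round(),len(q)) if len(q) else 0
im=viewer.read_camera('wrist'); print('wrist',im['position'],im['orientation'],im['fx'])
b=(Z>120)&(X>400)&(X<650)&(Y>280)&(Y<450); print('ball',np.nanmean(w[b],0),b.sum())
E
```

```text
tester 7485 ((563.2560424804688, 296.36444091796875), (227.7589111328125, 250.53738403320312), 13.0733003616333) medz 50.21405416669677
plate 526 ((574.10791015625, 236.66580200195312), (79.81028747558594, 62.12446212768555), 12.309216499328613) medz 50.785198642360456
sink 747 ((544.80419921875, -189.58120727539062), (99.74751281738281, 129.22430419921875), 89.66024780273438) medz 9.637781538550144
rib 146 ((534.6004028320312, -186.45571899414062), (11.172983169555664, 81.00733947753906), 84.21703338623047) medz 45.6140013992748
tongs 367 ((446.90997314453125, -11.473365783691406), (287.3431701660156, 192.2644500732422), 2.7695090770721436) medz 27.941610720380822
330 -111.0 82.0 95
400 -61.0 27.0 62
440 -100.0 55.0 58
470 -65.0 16.0 43
500 -82.0 57.0 44
530 -88.0 2.0 60
wrist [ 215.02878636 -590.43581754  384.72265428] [ 2.87830752e+00 -3.97218428e-04 -1.33557137e+00] 428.4326802189059
ball [509.77725991 369.85035949 157.61837659] 97
```

```bash
python3 -m inch '[[0,0,-2,38,42,0,1],[0,0,-2,38,42,0,1],[0,0,-2,38,42,0,1],[0,0,-2,38,42,0,1],[0,0,-2,38,42,0,1],[0,0,-2,38,42,0,1],[0,0,-2,38,42,0,1],[0,0,-2,38,42,0,1],[0,0,-2,38,42,0,1],[0,0,0,33,40,0,1]]'; python3 -m inch '[[0,0,0,0,0,0,1],[0,0,0,0,0,0,1]]'
python3 - <<'E'
from h import *
im=viewer.read_camera('wrist'); save('w_sink.png',im); np.savez('w_sink.npz',w=cloud(im),c=im['color']); print(state()['eef_pos'],state()['tcp_rot'],im['position'],im['orientation'])
E
```

```text
t: 2.05
eef_pos: [480.4, -233.9, 214.9]
tcp_rot: [-3.141, -0.0, -1.651]
ft_force: [0.5, -0.8, 0.0]
opening: 1.001
t: 2.25
eef_pos: [479.6, -234.7, 214.6]
tcp_rot: [3.141, -0.0, -1.647]
ft_force: [-1.4, 0.4, -0.2]
opening: 1.0
[ 479.01132771 -235.6411298   214.62023838] [ 3.14136242e+00 -2.33654604e-04 -1.64921987e+00] [ 551.00578493 -239.8681347   384.6606992 ] [ 2.87828607e+00 -6.43328997e-04 -1.64704541e+00]
```

View pics/w_sink.png

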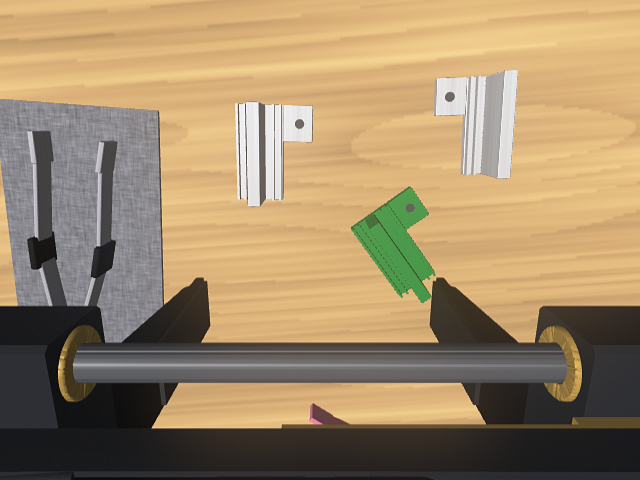

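The wrist view shows `sink_right` at about (260,150), with its ear mark at (299,124) on the right of the far end, which matches the plate. The tongs' grips are at (42,252) and (103,258), and the jaws at (40,147) and (107,157).

```bash
cat >> h.py <<'E'
def rect(w,m):
    p=w[m][:,:2]; p=p[~np.isnan(p).any(1)].astype(np.float32)
    (c,s,a)=cv2.minAreaRect(p)
    a=a if s[0]>s[1] else a+90
    a=(a+90)%180-90
    return np.array(c).round(1),np.sort(s).round(1),round(a,2),len(p)
E
cat > pose.py <<'E'
import sys
from h import *
d=np.load(sys.argv[1]); w=d['w']; c=d['c'].astype(int); X,Y,Z=np.moveaxis(w,-1,0)
v=c.max(-1)
s=(X>470)&(X<620)&(Y>-250)&(Y<-130)
print('rib',rect(w,s&(Z>42)&(Z<50)))
p=w[s&(Z>42)&(Z<50)]; m=p.mean(0); e=np.linalg.svd(p[:,:2]-m[:2],full_matrices=False)[2][0]; print('rib pca',m.round(1),np.degrees(np.arctan(e[1]/e[0])).round(2))
base=s&(Z>3)&(Z<40); print('base',rect(w,base))
mk=s&(Z>4)&(Z<12)&(v<130)&(Y<-195); print('mark',w[mk].mean(0).round(1),mk.sum())
t=(X>330)&(X<580)&(Y>-80)&(Y<70)&(Z>10)&(Z<60)
n,l,st,ce=cv2.connectedComponentsWithStats((t).astype(np.uint8))
for i in range(1,n):
    if st[i,4]>40: print('tong comp',i,st[i],np.nanmean(w[l==i],0).round(1),rect(w,l==i))
g=t&(v<75)&(Z>15)
n,l,st,ce=cv2.connectedComponentsWithStats(g.astype(np.uint8))
for i in range(1,n):
    if st[i,4]>40:
        mm=l==i; top=mm&(Z>np.nanpercentile(Z[mm],90)-4); print('dark',st[i],np.nanmean(w[top],0).round(1),rect(w,top))
E
python3 pose.py w_sink.npz
```

```text
rib (array([ 532.9, -186.7]), array([10.3, 79.8]), -5.79, 1393)
rib pca [ 534.4 -187.2   45.8] -5.68
base (array([ 520.7, -198.4]), array([ 64.2, 102.5]), -5.79, 4225)
mark [ 549.1 -212.6    9.6] 156
tong comp 1 [  27  131   39  175 3200] [491.4   4.3  21.9] (array([486.9,   6.7]), array([ 14. , 159.1]), -8.16, 3200)
tong comp 2 [  84  141   32  165 2378] [485.5 -46.4  22.6] (array([478.1, -43.8]), array([ 13.2, 154.5]), -17.12, 2378)
dark [  27  131   35  175 1870] [469.5  11.4  31.6] (array([508. ,   3.6]), array([  8.7, 115.3]), -12.55, 321)
dark [  89  142   24  164 1307] [453.2 -39.6  32.1] (array([487. , -49.2]), array([ 7.2, 99.4]), -17.07, 264)
```

```bash
python3 -m inch '[[0,0,-2,-10,36,0,1],[0,0,-2,-10,36,0,1],[0,0,-2,-10,36,0,1],[0,0,-2,-10,36,0,1],[0,0,0,-10,36,0,1],[0,0,0,-10,40,0,1],[0,0,0,0,0,0,1],[0,0,0,0,0,0,1]]'
python3 - <<'E'
from h import *
im=viewer.read_camera('wrist'); save('w_t.png',im); np.savez('w_t.npz',w=cloud(im),c=im['color']); print(state()['eef_pos'],state()['tcp_rot'],im['position'],im['orientation'])
E
python3 pose.py w_t.npz
```

```text
t: 3.1
eef_pos: [419.1, -16.3, 215.0]
tcp_rot: [-3.141, -0.0, -1.79]
ft_force: [-1.0, -0.3, 0.8]
opening: 1.001
[419.38309187 -16.76961925 214.87116075] [-3.14085561e+00 -2.98715396e-04 -1.79084907e+00] [488.85196211 -31.60868817 385.0881609 ] [ 2.87933054e+00 -7.72826795e-04 -1.78937080e+00]
rib (array([ 519., -185.]), array([10.9, 51.4]), -6.15, 1201)
rib pca [ 519.4 -184.5   45.7] -5.81
base (array([ 520.5, -194.4]), array([63.1, 66.8]), 76.82, 3401)
mark [ 535.8 -219.5    5.9] 24
tong comp 1 [ 263   32   82  251 3718] [461.2 -11.1  27. ] (array([461.4, -12.8]), array([ 61.9, 201. ]), -12.82, 3718)
dark [266 153  13  34 284] [464.1  13.6  32.8] (array([464.3,  13.9]), array([ 5.9, 26.9]), -6.41, 233)
dark [332 152  11  35 268] [452.8 -38.3  32.7] (array([452.6, -38.3]), array([ 6. , 27.2]), -18.94, 248)
dark [298 255  18  14  81] [380.8   3.3  30.2] (array([380. ,   3.3]), array([ 4. , 15.6]), 59.61, 31)
```

View pics/w_t.png

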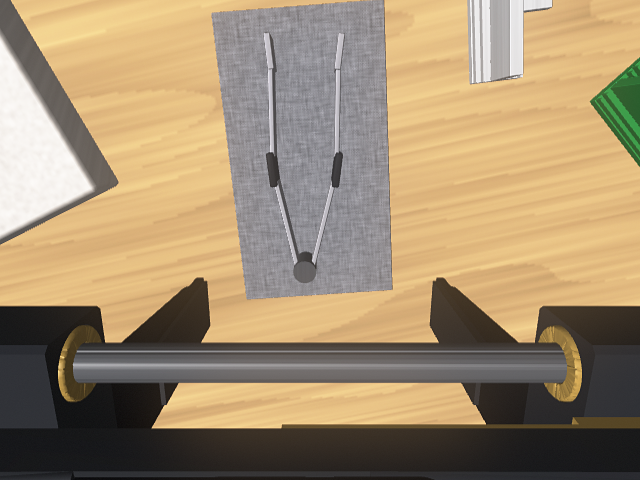

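The wrist view shows the tongs centred, with grips at (272,169) and (337,169). The grip midpoint is (458.4, -12.2) and the yaw about -12.6°. The tool yaw is already lined up, so I'm descending.

```bash
python3 -m inch '[[0,0,0,13,1.5,-35,1],[0,0,0,13,1.5,-40,1],[0,0,0,13,1.6,-40,1],[0,0,0,0,0,-40,1],[0,0,0,0,0,-25,1],[0,0,0,0,0,-17,1],[0,0,0,0,0,-8,1],[0,0,0,0,0,-2,1],[0,0,0,0,0,0,1]]'; python3 -m inch '[[0,0,0,0,0,0,0.5],[0,0,0,0,0,0,0.3],[0,0,0,0,0,0,0.14],[0,0,0,0,0,0,0.14],[0,0,0,0,0,0,0.14],[0,0,0,0,0,0,0.14]]'
```

```text
t: 4.05
eef_pos: [458.5, -11.7, 7.9]
tcp_rot: [-3.141, -0.0, -1.791]
ft_force: [-0.0, 0.2, 0.1]
opening: 0.999
t: 4.65
eef_pos: [458.3, -11.0, 7.9]
tcp_rot: [-3.141, -0.0, -1.79]
ft_force: [-0.6, -0.9, 2.7]
opening: 0.588
```

```bash
python3 -m inch '[[0,0,0,0,0,0,0.1],[0,0,0,0,0,0,0.1],[0,0,0,0,0,5,0.1],[0,0,0,0,0,15,0.1],[0,0,0,0,0,25,0.1],[0,0,0,0,0,30,0.1],[0,0,0,0,0,25,0.1],[0,0,0,0,0,10,0.1],[0,0,0,0,0,0,0.1]]'
python3 - <<'E'
from h import *
im=viewer.read_camera('wrist'); save('w_l.png',im); np.savez('w_l.npz',w=cloud(im),c=im['color']); print(state()['eef_pos'],state()['tcp_rot'],state()['ft_force'],state()['opening'])
E
```

```text
t: 5.55
eef_pos: [458.4, -11.0, 118.4]
tcp_rot: [-3.14, 0.0, -1.79]
ft_force: [-0.8, 0.3, -1.1]
opening: 0.551
[457.98551939 -10.94703115 117.43981474] [-3.14137963e+00 -6.43468501e-05 -1.78975485e+00] [ 0.43509316 -0.31236557 -1.96319855] 0.5474712807331015
```

View pics/w_l.png

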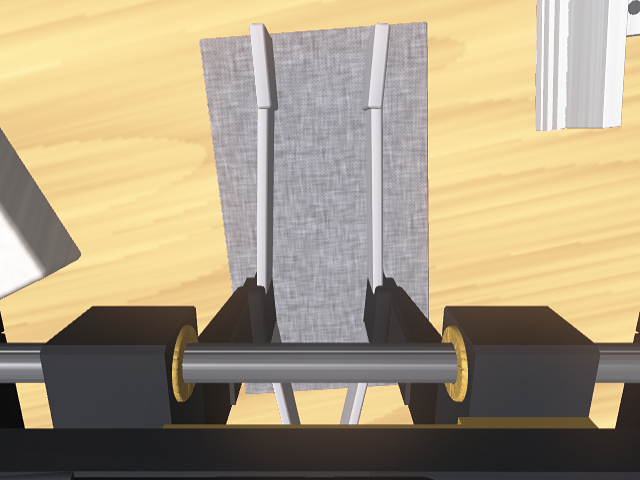

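The tongs are held symmetrically, with the jaw midpoint at about column 319. Next I'll measure the jaw positions and heights in the tool frame.

```bash
cat > jaw.py <<'E'
import sys
from h import *
d=np.load(sys.argv[1]); w=d['w']; s=state(); T=rot(s['tcp_rot'])
q=(w-s['eef_pos'])@T   # tool frame: x open dir, y: -y forward, z down
f,l,u=-q[...,1],q[...,0],-q[...,2]
m=(f>25)&(f<115)&(abs(l)<40)&(u>0)&(u<40)
for a,b in [(30,40),(50,65),(65,77),(78,90),(90,104)]:
    for sg in (1,-1):
        k=m&(f>a)&(f<b)&(sg*l>0)
        if k.sum()>5:
            top=k&(u>np.nanpercentile(u[k],70)-2); print(a,b,sg,'lat %.1f'%np.median(l[top]),'up %.1f'%np.median(u[top]),'minmax lat %.1f %.1f'%(l[top].min(),l[top].max()),k.sum())
print('front end',np.nanmax(f[m]))
E
python3 jaw.py w_l.npz
```

```text
30 40 1 lat 20.7 up 20.1 minmax lat 18.7 22.9 417
30 40 -1 lat -20.9 up 20.1 minmax lat -23.0 -18.8 413
50 65 1 lat 19.8 up 20.0 minmax lat 17.5 22.2 717
50 65 -1 lat -20.0 up 20.2 minmax lat -22.4 -17.9 715
65 77 1 lat 19.2 up 20.1 minmax lat 17.1 21.6 628
65 77 -1 lat -19.5 up 20.2 minmax lat -21.7 -17.3 616
78 90 1 lat 18.5 up 22.3 minmax lat 15.7 21.4 800
78 90 -1 lat -18.7 up 22.3 minmax lat -21.6 -16.0 795
90 104 1 lat 19.3 up 22.3 minmax lat 16.6 22.2 954
90 104 -1 lat -19.6 up 22.3 minmax lat -22.6 -16.7 952
front end 103.93911829384284
```

```bash
python3 -m inch '[[0,0,1,-2.5,-25,-4,0.1],[0,0,1.3,-2.5,-28,-5,0.1],[0,0,1.3,-2.5,-28,-5,0.1],[0,0,1.3,-3,-30,-5,0.1],[0,0,1.3,-3,-30,-5,0.1],[0,0,0.6,-2,-25.7,-3,0.1],[0,0,0,0,0,0,0.1],[0,0,0,0,0,0,0.1]]'
cat > sink.py <<'E'
import sys
from h import *
im=viewer.read_camera('wrist'); save(sys.argv[1]+'.png',im); w=cloud(im); np.savez(sys.argv[1]+'.npz',w=w,c=im['color']); s=state(); T=rot(s['tcp_rot'])
X,Y,Z=np.moveaxis(w,-1,0)
k=(X>470)&(X<620)&(Y>-250)&(Y<-130)&(Z>42)&(Z<50); print('rib',rect(w,k))
q=(w-s['eef_pos'])@T
print('rib in tool: fwd %.1f..%.1f lat %.1f..%.1f'%(*np.percentile(-q[k][:,1],[0.5,99.5]),*np.percentile(q[k][:,0],[1,99])))
print(s['eef_pos'].round(1),np.degrees(s['tcp_rot'][2]).round(2),s['opening'])
E
python3 sink.py w_s2; python3 jaw.py w_s2.npz
```

```text
t: 6.4
eef_pos: [441.9, -177.6, 89.3]
tcp_rot: [3.139, 0.001, -1.673]
ft_force: [-0.4, 0.3, -1.6]
opening: 0.548
rib (array([ 530.5, -186.3]), array([10. , 74.2]), -5.45, 3553)
rib in tool: fwd 52.1..125.8 lat -4.5..5.3
[ 442.1 -177.1   89.7] -95.78 0.5533713403706693
30 40 1 lat 21.1 up 18.6 minmax lat 19.1 23.3 419
30 40 -1 lat -20.4 up 18.7 minmax lat -22.5 -18.3 418
50 65 1 lat 20.2 up 18.6 minmax lat 18.1 22.6 720
50 65 -1 lat -19.5 up 18.6 minmax lat -21.9 -17.4 722
65 77 1 lat 19.7 up 18.7 minmax lat 17.5 22.1 614
65 77 -1 lat -19.0 up 18.6 minmax lat -21.3 -16.8 603
78 90 1 lat 19.0 up 20.7 minmax lat 16.1 21.9 787
78 90 -1 lat -18.3 up 20.8 minmax lat -21.3 -15.5 788
90 104 1 lat 19.8 up 20.7 minmax lat 17.0 22.7 903
90 104 -1 lat -19.1 up 20.8 minmax lat -22.0 -16.3 899
front end 103.43920179882416
```

```bash
python3 -m inch '[[0,0,0,0,0,-15,0.1],[0,0,0,0,0,-20,0.1],[0,0,0,0,0,-17,0.1],[0,0,0,0,0,-11,0.1],[0,0,0,0,0,-5,0.1],[0,0,0,0,0,0,0.1],[0,0,0,0,0,0,0.1]]'
python3 sink.py w_s3; python3 jaw.py w_s3.npz
```

```text
t: 7.15
eef_pos: [442.9, -177.6, 23.1]
tcp_rot: [-3.141, -0.0, -1.671]
ft_force: [0.5, -0.9, -0.9]
opening: 0.551
rib (array([ 510. , -183.8]), array([45.8, 84.3]), -5.25, 10223)
rib in tool: fwd 28.6..108.8 lat -22.2..21.4
[ 442.9 -177.7   23.2] -95.74 0.5494234450844123
30 40 1 lat 20.5 up 18.8 minmax lat 18.4 22.7 419
30 40 -1 lat -21.1 up 18.8 minmax lat -23.3 -19.0 416
50 65 1 lat 2.5 up 22.7 minmax lat 0.2 19.6 1308
50 65 -1 lat -2.5 up 22.7 minmax lat -19.8 -0.2 1356
65 77 1 lat 2.5 up 22.7 minmax lat 0.1 19.0 1157
65 77 -1 lat -2.5 up 22.7 minmax lat -20.0 -0.2 1180
78 90 1 lat 4.4 up 21.9 minmax lat 0.1 21.0 1372
78 90 -1 lat -4.4 up 22.0 minmax lat -21.8 -0.2 1410
90 104 1 lat 4.1 up 22.1 minmax lat 0.1 21.8 1641
90 104 -1 lat -4.3 up 22.0 minmax lat -22.5 -0.2 1667
front end 109.50153015753466
```

```bash
python3 -m inch '[[0,0,0,0,0,-2,0.1],[0,0,0,0,0,0,0],[0,0,0,0,0,0,-0.1],[0,0,0,0,0,0,-0.2],[0,0,0,0,0,0,-1],[0,0,0,0,0,0,-1],[0,0,0,0,0,0,-1],[0,0,0,0,0,0,-1]]'; python3 -m inch '[[0,0,0,0,0,3,-1],[0,0,0,0,0,6,-1],[0,0,0,0,0,10,-1],[0,0,0,0,0,10,-1],[0,0,0,0,0,8,-1],[0,0,0,0,0,3,-1],[0,0,0,0,0,0,-1],[0,0,0,0,0,0,-1]]'; python3 sink.py w_s4
```

```text
t: 8.0
eef_pos: [442.7, -177.8, 20.7]
tcp_rot: [-3.141, -0.0, -1.671]
ft_force: [0.2, -1.0, 0.1]
opening: 0.419
t: 8.8
eef_pos: [442.6, -177.7, 60.6]
tcp_rot: [3.142, -0.0, -1.671]
ft_force: [0.2, -0.1, -2.6]
opening: 0.417
rib (array([ 525.8, -198.4]), array([65.2, 67.9]), -5.68, 7905)
rib in tool: fwd 51.7..118.5 lat -20.0..43.9
[ 442.5 -177.7   60.4] -95.75 0.42096430093327913
```

View pics/w_s4.png

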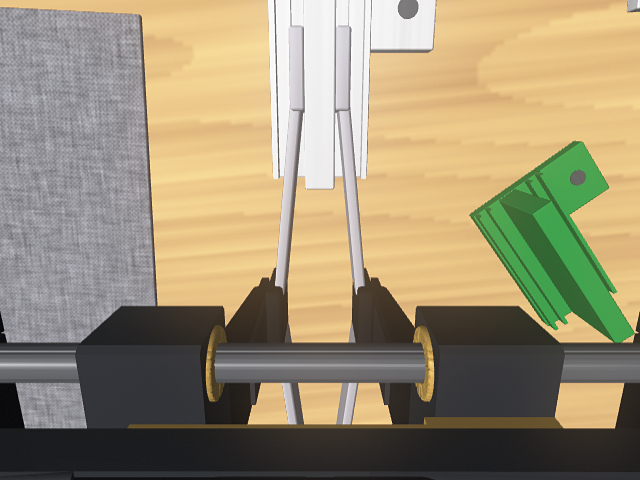

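The sink is gripped centrally and lifted. It goes up next, then over to a staging point beside the plate so I can measure the plate from close range.

```bash
python3 -m inch '[[0,0,0,0,0,8,-1],[0,0,0,0,8,14,-1],[0,0,1.5,4,18,15,-1],[0,0,1.5,6,26,12,-1],[0,0,2,7,30,10,-1],[0,0,2,7,32,5,-1],[0,0,2,7,32,0,-1],[0,0,2,7,32,0,-1],[0,0,2,7,32,0,-1],[0,0,2,7,30,0,-1]]';python3 -m inch '[[0,0,2,7,28,0,-1],[0,0,1.4,6,22,0,-1],[0,0,0,3,12,0,-1],[0,0,0,3,6,0,-1],[0,0,0,0,0,0,-1],[0,0,0,0,0,0,-1]]'; cat > plate.py <<'E'
import sys
from h import *
im=viewer.read_camera('wrist'); save(sys.argv[1]+'.png',im); w=cloud(im); c=im['color'].astype(int); np.savez(sys.argv[1]+'.npz',w=w,c=im['color'])
s=state(); T=rot(s['tcp_rot']); X,Y,Z=np.moveaxis(w,-1,0); q=(w-s['eef_pos'])@T
print(s['eef_pos'].round(1),np.degrees(s['tcp_rot'][2]).round(2),s['opening'],s['ft_force'].round(1))
hsv=cv2.cvtColor(im['color'],cv2.COLOR_RGB2HSV)
m=(Z>46)&(Z<56)&(c[...,0]-c[...,2]>60)&(Y>150); m=cv2.morphologyEx(m.astype(np.uint8),cv2.MORPH_OPEN,np.ones((3,3)))>0
print('plate L',rect(w,m),'z',np.nanmedian(Z[m]))
p=w[m][:,:2]; 
# fit L template (84x44 + ear) by overlap: model in plate frame
from scipy.optimize import minimize
from matplotlib.path import Path if False else None
E
sed -i '/matplotlib/d;/scipy.optimize/d;/^# fit/d' plate.py
cat >> plate.py <<'E'
k=(np.abs(q[...,0])<6)&(-q[...,1]>45)&(-q[...,1]<140)&(-q[...,2]>10)&(-q[...,2]<45)
f=-q[k][:,1];u=-q[k][:,2]; ok=u>np.median(u)-2; a=np.polyfit(f[ok],u[ok],1); print('rib top up at f=91: %.1f slope deg %.2f fwd %.1f..%.1f lat %.1f..%.1f'%(np.polyval(a,91),np.degrees(np.arctan(a[0])),f[ok].min(),f[ok].max(),*np.percentile(q[k][:,0][ok],[1,99])))
E
python3 plate.py w_p1
```

```text
t: 9.85
eef_pos: [494.6, 63.8, 125.0]
tcp_rot: [3.141, -0.0, -1.408]
ft_force: [1.1, -1.0, -2.8]
opening: 0.42
t: 10.45
eef_pos: [513.4, 129.6, 124.6]
tcp_rot: [3.141, -0.0, -1.351]
ft_force: [-0.7, 0.6, -2.5]
opening: 0.419
[513.5 129.5 124.6] -77.41 0.41647553279137123 [-1.  -0.4 -2.6]
plate L (array([572.9, 235.6]), array([69.3, 84.1]), 12.53, 16063) z 50.424771655001905
rib top up at f=91: 25.0 slope deg -0.07 fwd 51.4..109.2 lat -5.7..4.1
```

View pics/w_p1.png

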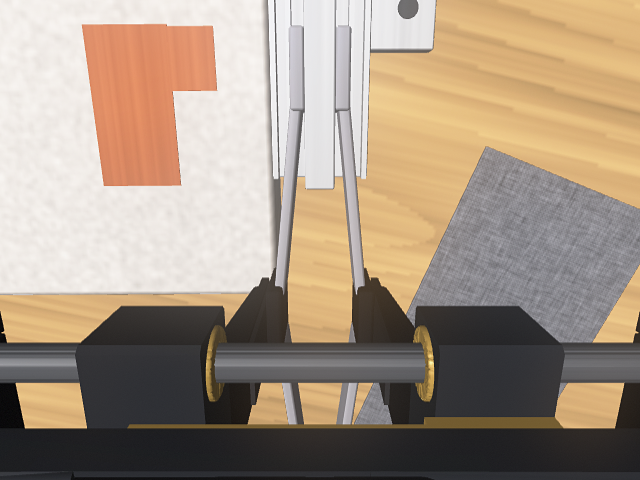

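The plate's L is fully visible at (82..217, 25..186), to the left of the held sink. Next I'll measure the sink's exact pose in the hand.

```bash
cat > held.py <<'E'
import sys
from h import *
d=np.load(sys.argv[1]); w=d['w']; c=d['c'].astype(int); s=state(); T=rot(s['tcp_rot']); q=(w-s['eef_pos'])@T
f,l,u=-q[...,1],q[...,0],-q[...,2]
k=(u>23)&(u<28)&(f>45)&(f<140)&(abs(l)<9)
cs=[];
for a in range(53,76,2):
    b=k&(f>=a)&(f<a+2); cs.append((a+1,(l[b].min()+l[b].max())/2,l[b].max()-l[b].min()))
cs=np.array(cs); p=np.polyfit(cs[:,0],cs[:,1],1); print('rib lat at 91 %.2f, slope deg %.2f, width %.1f, near %.1f'%(np.polyval(p,91),np.degrees(np.arctan(p[0])),np.median(cs[:,2]),np.percentile(f[k],.3)))
fn=(u<-2)&(u>-16)&(f>50)&(f<112)&(l>-24)&(l<50)   # fins/base/ear
for n,lo,hi in [('L',-22,-10),('R',10,22),('ear',26,46)]:
    b=fn&(l>lo)&(l<hi); print(n,'up %.1f'%np.median(u[b]), 'lat %.1f..%.1f'%(l[b].min(),l[b].max()),'near f %.1f'%np.percentile(f[b],.5),b.sum())
mk=fn&(l>28)&(c.max(-1)<140); print('mark f %.1f lat %.1f up %.1f n%d'%(np.median(f[mk]),np.median(l[mk]),np.median(u[mk]),mk.sum()))
E
python3 held.py w_p1.npz
```

```text
rib lat at 91 -0.79, slope deg -0.05, width 9.7, near 51.6
L up -11.6 lat -20.9..-10.2 near f 51.6 2837
R up -12.1 lat 10.1..22.0 near f 51.6 2994
ear up -13.0 lat 26.0..44.2 near f 101.0 1444
mark f 101.1 lat 36.3 up -14.7 n48
```

```bash
python3 -m inch '[[0,0,0,-3,8,0,-1],[0,0,0,-6,18,0,-1],[0,0,0,-7,23,0,-1],[0,0,0,-7,22,0,-1],[0,0,0,-6,17,0,-1],[0,0,0,-3.3,9.6,-10,-1],[0,0,0,0,0,-10,-1],[0,0,0,0,0,-10,-1],[0,0,0,0,0,-6,-1],[0,0,0,0,0,0,-1]]'; python3 -m inch '[[0,0,0,0,0,0,-1],[0,0,0,0,0,0,-1]]'; python3 plate.py w_p2; python3 held.py w_p2.npz
```

```text
t: 11.5
eef_pos: [481.1, 227.1, 87.4]
tcp_rot: [3.139, -0.0, -1.351]
ft_force: [0.0, -1.5, -2.8]
opening: 0.418
t: 11.7
eef_pos: [481.7, 227.7, 88.9]
tcp_rot: [-3.141, -0.0, -1.35]
ft_force: [0.7, 0.1, -1.4]
opening: 0.421
[481.6 227.8  89. ] -77.37 0.42019515813261227 [-0.3  0.4 -3.5]
plate L (array([588.7, 216.6]), array([ 3.8, 24.4]), -77.71, 485) z 50.40454341283032
rib top up at f=91: 25.0 slope deg -0.11 fwd 51.4..109.1 lat -5.4..4.3
rib lat at 91 -0.56, slope deg -0.01, width 9.7, near 51.5
L up -11.8 lat -20.7..-10.1 near f 51.5 2844
R up -12.1 lat 10.0..22.0 near f 51.6 2981
ear up -13.1 lat 26.0..44.4 near f 100.9 1473
mark f 101.1 lat 35.7 up -14.6 n66
```

View pics/w_p2.png

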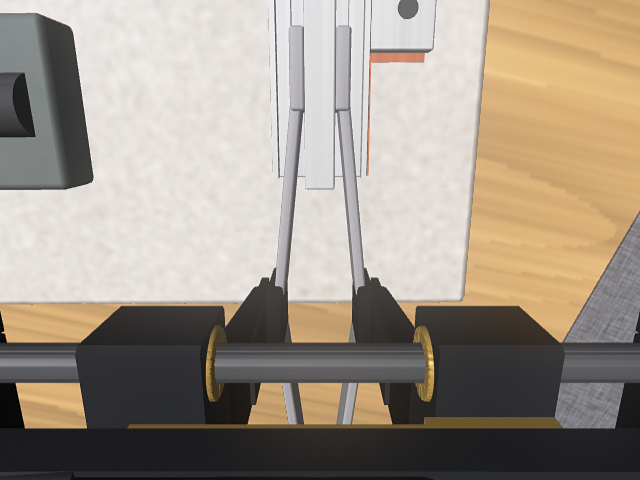

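The sink is about 18 mm above the plate, with even plate margins showing past the ear at (370..424, 52..62). I'll correct by (-0.5, -0.6) and lower gently.

```bash
python3 -m inch '[[0,0,0,-0.5,-0.6,-4,-1],[0,0,0,0,0,-6,-1],[0,0,0,0,0,-4,-1],[0,0,0,0,0,-2,-1],[0,0,0,0,0,0,-1],[0,0,0,0,0,0,-1]]'; python3 -m inch '[[0,0,0,0,0,-1,-1],[0,0,0,0,0,0,-1]]'; python3 plate.py w_p3
```

```text
t: 12.35
eef_pos: [480.9, 227.3, 72.6]
tcp_rot: [3.142, -0.0, -1.35]
ft_force: [0.8, -0.1, -2.8]
opening: 0.421
t: 12.55
eef_pos: [480.9, 227.3, 71.7]
tcp_rot: [-3.142, -0.0, -1.35]
ft_force: [0.2, 0.1, -2.9]
opening: 0.418
[480.8 227.3  71.7] -77.35 0.4185847753523654 [ 0.4  0.4 -3.1]
plate L (array([564.5, 222. ]), array([23.4, 57.8]), -12.34, 697) z 50.5153537738569
rib top up at f=91: 25.0 slope deg -0.12 fwd 51.4..109.1 lat -5.6..4.2
```

```bash
python3 -m inch '[[0,0,0,0,0,-0.6,-1],[0,0,0,0,0,0,-1]]';python3 -m inch '[[0,0,0,0,0,-0.6,-1],[0,0,0,0,0,0,-1],[0,0,0,0,0,0,-1]]'; python3 plate.py w_p4; python3 held.py w_p4.npz
```

```text
t: 12.8
eef_pos: [480.9, 227.3, 71.0]
tcp_rot: [-3.142, -0.0, -1.35]
ft_force: [-0.1, 0.2, -3.7]
opening: 0.421
t: 13.1
eef_pos: [480.9, 227.3, 70.6]
tcp_rot: [-3.141, -0.0, -1.35]
ft_force: [-0.9, 0.3, -0.1]
opening: 0.419
[480.9 227.3  70.6] -77.34 0.418756730030517 [-1.2  0.4  0.4]
plate L (array([564.7, 221.8]), array([23.7, 58. ]), -12.25, 718) z 50.48988519514488
rib top up at f=91: 25.4 slope deg 0.03 fwd 51.3..109.1 lat -5.5..4.2
rib lat at 91 -0.78, slope deg -0.25, width 9.7, near 51.6
L up -11.3 lat -20.8..-10.1 near f 51.6 2841
R up -11.8 lat 10.0..22.0 near f 51.7 2997
ear up -12.7 lat 26.0..44.3 near f 101.0 1469
mark f 101.2 lat 37.0 up -13.8 n90
```

Contact is confirmed, since the force rose by about 3 N. I'll release gradually.

```bash
python3 -m inch '[[0,0,0,0,0,0,-0.16],[0,0,0,0,0,0,-0.1],[0,0,0,0,0,0,-0.05],[0,0,0,0,0,0,0.02],[0,0,0,0,0,0,0.1],[0,0,0,0,0,0,0.1],[0,0,0,0,0,0,0.1]]'; python3 plate.py w_p5; python3 held.py w_p5.npz; python3 jaw.py w_p5.npz
```

```text
t: 13.85
eef_pos: [480.9, 227.3, 70.4]
tcp_rot: [3.142, -0.0, -1.35]
ft_force: [-0.5, -0.9, -1.2]
opening: 0.549
[480.9 227.3  70.5] -77.35 0.5499791154101116 [ 0.4  0.2 -1.4]
plate L (array([589.9, 204.9]), array([0.9, 1.5]), -66.11, 9) z 50.505019441826846
rib top up at f=91: 25.5 slope deg -0.07 fwd 51.3..109.1 lat -5.6..4.2
rib lat at 91 -0.86, slope deg -0.36, width 9.7, near 51.6
L up -11.8 lat -20.8..-10.0 near f 51.3 3636
R up -11.3 lat 10.0..21.9 near f 51.3 3148
ear up -12.5 lat 26.1..44.2 near f 101.0 1447
mark f 101.2 lat 36.9 up -13.4 n88
30 40 1 lat 20.1 up 19.0 minmax lat 18.0 22.3 425
30 40 -1 lat -21.4 up 18.9 minmax lat -23.6 -19.3 419
50 65 1 lat 2.2 up 25.5 minmax lat 0.1 4.3 1241
50 65 -1 lat -2.8 up 25.5 minmax lat -5.6 -0.2 1412
65 77 1 lat 2.1 up 25.5 minmax lat 0.1 4.2 1086
65 77 -1 lat -2.8 up 25.6 minmax lat -5.7 -0.2 1258
78 90 1 lat 2.0 up 25.6 minmax lat 0.1 4.3 1316
78 90 -1 lat -2.8 up 25.5 minmax lat -5.7 -0.2 1496
90 104 1 lat 2.2 up 25.5 minmax lat 0.1 17.4 1613
90 104 -1 lat -2.7 up 25.5 minmax lat -5.6 -0.2 1800
front end 109.08261081648712
```

```bash
python3 -m inch '[[0,0,0,0,0,4,0.1],[0,0,0,0,0,10,0.1],[0,0,0,0,0,18,0.1],[0,0,0,0,0,20,0.1],[0,0,0,0,0,12,0.1],[0,0,0,0,0,0,0.1],[0,0,0,0,0,0,0.1]]'; python3 plate.py w_p6; python3 jaw.py w_p6.npz | head -8; python3 - <<'E'
from h import *
d=np.load('w_p6.npz');w=d['w'];X,Y,Z=np.moveaxis(w,-1,0)
k=(Z>93)&(Z<100)&(X>500)&(X<640)&(Y>180)&(Y<320); print(rect(w,k))
E
```

```text
t: 14.6
eef_pos: [480.7, 227.2, 134.4]
tcp_rot: [-3.141, -0.0, -1.35]
ft_force: [-0.8, 0.9, -2.3]
opening: 0.551
[480.5 227.2 134. ] -77.35 0.5515963282300653 [ 0.3 -0.3 -1.3]
plate L (array([559.1, 223.1]), array([ 2.8, 50.6]), 12.79, 409) z 50.43784012279116
30 40 1 lat 20.1 up 19.5 minmax lat 18.0 22.3 418
30 40 -1 lat -21.5 up 19.5 minmax lat -23.6 -19.4 414
50 65 1 lat 19.2 up 19.5 minmax lat 16.9 21.5 721
50 65 -1 lat -20.6 up 19.6 minmax lat -22.9 -18.4 724
65 77 1 lat 18.6 up 19.6 minmax lat 16.5 21.0 619
65 77 -1 lat -20.1 up 19.6 minmax lat -22.4 -17.8 606
78 90 1 lat 17.9 up 21.7 minmax lat 15.2 20.8 804
78 90 -1 lat -19.4 up 21.6 minmax lat -22.3 -16.7 803
(array([566.9, 247.4]), array([10. , 73.7]), 12.68, 3678)
  return _methods._mean(a, axis=axis, dtype=dtype,
  ret = ret.dtype.type(ret / rcount)
Traceback (most recent call last):
  File "plate.py", line 11, in <module>
    f=-q[k][:,1];u=-q[k][:,2]; ok=u>np.median(u)-2; a=np.polyfit(f[ok],u[ok],1); print('rib top up at f=91: %.1f slope deg %.2f fwd %.1f..%.1f lat %.1f..%.1f'%(np.polyval(a,91),np.degrees(np.arctan(a[0])),f[ok].min(),f[ok].max(),*np.percentile(q[k][:,0][ok],[1,99])))
                                                      ~~~~~~~~~~^^^^^^^^^^^^^^^
TypeError: expected non-empty vector for x
```

View pics/w_p6.png

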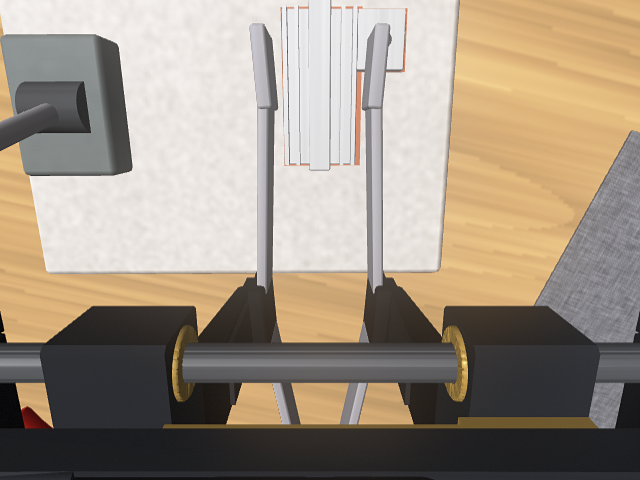

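The sink sits on the plate with a thin copper margin all round (280..360, 8..165). Next the tongs go back to the mat.

```bash
python3 -m inch '[[0,0,-1,-1,-12,0,0.1],[0,0,-2.5,-2,-25,0,0.1],[0,0,-3,-3,-30,0,0.1],[0,0,-3,-3,-32,0,0.1],[0,0,-3,-3,-32,0,0.1],[0,0,-3,-3,-32,-5,0.1],[0,0,-3,-3,-30,-15,0.1],[0,0,-3,-2,-25,-20,0.1],[0,0,-2.5,-2,-15,-20,0.1],[0,0,-1.25,0,-5.2,-20,0.1]]'; python3 -m inch '[[0,0,0,0,0,-18,0.1],[0,0,0,0,0,-12,0.1],[0,0,0,0,0,-6,0.1],[0,0,0,0,0,-4,0.1],[0,0,0,0,0,-2,0.1],[0,0,0,0,0,0,0.1],[0,0,0,0,0,0,0.1]]'
```

```text
t: 15.65
eef_pos: [458.0, -12.8, 53.3]
tcp_rot: [3.141, -0.0, -1.795]
ft_force: [0.8, 0.8, -1.1]
opening: 0.549
t: 16.35
eef_pos: [459.0, -10.9, 12.8]
tcp_rot: [-3.141, -0.0, -1.79]
ft_force: [0.1, -1.5, -2.7]
opening: 0.548
```

```bash
python3 -m inch '[[0,0,0,0,0,-3,0.1],[0,0,0,0,0,-1,0.1],[0,0,0,0,0,0,0.1],[0,0,0,0,0,0,0.1]]';python3 -m inch '[[0,0,0,0,0,-0.7,0.1],[0,0,0,0,0,0,0.1]]';python3 -m inch '[[0,0,0,0,0,-0.7,0.1],[0,0,0,0,0,0,0.1]]'
```

```text
t: 16.75
eef_pos: [458.8, -10.9, 8.5]
tcp_rot: [3.142, -0.0, -1.791]
ft_force: [-0.4, -0.2, -0.8]
opening: 0.554
t: 16.95
eef_pos: [458.9, -10.9, 7.9]
tcp_rot: [-3.141, -0.0, -1.791]
ft_force: [-0.4, 0.7, 1.1]
opening: 0.553
t: 17.15
eef_pos: [459.0, -10.9, 7.5]
tcp_rot: [-3.141, -0.0, -1.791]
ft_force: [-1.3, 0.1, 7.8]
opening: 0.552
```

```bash
python3 -m inch '[[0,0,0,0,0,0.5,0.3],[0,0,0,0,0,0,0.6],[0,0,0,0,0,0,1],[0,0,0,0,0,0,1],[0,0,0,0,0,0,1],[0,0,0,0,0,15,1],[0,0,0,0,0,40,1],[0,0,0,0,0,50,1],[0,0,0,-20,0,50,1],[0,0,0,-20,0,45,1]]'; python3 -m inch '[[0,0,0,0,0,8,1],[0,0,0,0,0,0,1]]'; python3 - <<'E'
from h import *
im=viewer.read_camera('wrist'); np.savez('w_t2.npz',w=cloud(im),c=im['color'])
im=viewer.read_camera('top'); w=cloud(im); X,Y,Z=np.moveaxis(w,-1,0)
for z in (130,145,155): b=(Z>z)&(Z<175)&(X>430)&(X<620)&(Y>320)&(Y<420); print(z,np.nanmean(w[b],0),np.nanmin(w[b],0),np.nanmax(w[b],0),b.sum())
E
python3 pose.py w_t2.npz | grep -E 'dark|comp'
```

```text
t: 18.15
eef_pos: [419.6, -10.9, 205.8]
tcp_rot: [-3.141, -0.0, -1.791]
ft_force: [0.9, 0.1, 0.1]
opening: 0.998
t: 18.35
eef_pos: [420.8, -11.0, 213.2]
tcp_rot: [-3.138, 0.0, -1.791]
ft_force: [0.7, -0.6, -1.2]
opening: 1.007
130 [509.73188636 369.78395358 157.89460802] [498.54589076 359.03122436 141.53243521] [523.4729632  382.87885677 167.43958864] 97
145 [509.87299997 369.90416136 158.20444042] [498.54589076 359.03122436 147.87518767] [523.4729632  382.87885677 167.43958864] 95
155 [509.83803297 371.03959878 159.94093057] [498.54589076 359.17698116 155.04946735] [522.64339178 382.58868141 167.43958864] 73pose.py:7: RuntimeWarning: Mean of empty slice.
  p=w[s&(Z>42)&(Z<50)]; m=p.mean(0); e=np.linalg.svd(p[:,:2]-m[:2],full_matrices=False)[2][0]; print('rib pca',m.round(1),np.degrees(np.arctan(e[1]/e[0])).round(2))
  ret = um.true_divide(
Traceback (most recent call last):
  File "pose.py", line 7, in <module>
    p=w[s&(Z>42)&(Z<50)]; m=p.mean(0); e=np.linalg.svd(p[:,:2]-m[:2],full_matrices=False)[2][0]; print('rib pca',m.round(1),np.degrees(np.arctan(e[1]/e[0])).round(2))
                                         ~~~~~~~~~~~~~~~~~~~~~~~~~~~~~~~~~~~~~~~~~~~~~~~~~~~^^^
IndexError: index 0 is out of bounds for axis 0 with size 0
```

```bash
sed -i '/^p=w\[s/d;/^mk=/d;/^base/d;/^print(.rib/d' pose.py; python3 pose.py w_t2.npz; python3 -m inch '[[0,0,2.5,0,25,0,0],[0,0,2.5,0,40,0,-1],[0,0,2.5,0,40,0,-1],[0,0,2.5,0,40,0,-1],[0,0,2.5,0,40,0,-1],[0,0,2.5,0,40,0,-1],[0,0,2.5,0,40,0,-1],[0,0,2.5,0,40,0,-1],[0,0,2.5,0,35,0,-1],[0,0,2.5,0,22,0,-1]]'; python3 -m inch '[[0,0,0,0,0,0,-1],[0,0,0,0,0,0,-1]]'
python3 - <<'E'
from h import *
im=viewer.read_camera('wrist'); save('w_lev.png',im); w=cloud(im); X,Y,Z=np.moveaxis(w,-1,0)
b=(Z>135)&(Z<175)&(X>450)&(X<620)&(Y>330)&(Y<420); p=w[b]; print(b.sum())
A=np.c_[2*p,np.ones(len(p))]; s=np.linalg.lstsq(A,(p**2).sum(1),rcond=None)[0]; print('ball',s[:3],np.sqrt(s[3]+s[:3]@s[:3]))
E
```

```text
tong comp 1 [ 268   33   82  252 3752] [462.  -10.6  27. ] (array([461.9, -11.5]), array([ 61.6, 201.1]), -12.7, 3752)
dark [337 152  11  36 273] [453.5 -37.1  32.8] (array([453.3, -37.1]), array([ 5.9, 27. ]), -19.1, 246)
dark [271 154  13  34 289] [464.9  14.8  32.6] (array([464.9,  15. ]), array([ 5.9, 26.8]), -6.2, 241)
dark [305 257  17  12  76] [381.9   4.1  30.4] (array([381.1,   3.5]), array([ 2.9, 13.7]), 58.36, 26)
t: 19.45
eef_pos: [419.8, 353.4, 209.1]
tcp_rot: [3.138, -0.001, -1.351]
ft_force: [0.1, 0.5, -0.6]
opening: 0.216
t: 19.65
eef_pos: [419.9, 350.9, 209.8]
tcp_rot: [3.138, -0.002, -1.354]
ft_force: [-0.1, 1.2, -0.4]
opening: 0.047
2175
ball [509.62679486 371.48628613 149.59099913] 12.558250081786941
```

View pics/w_lev.png

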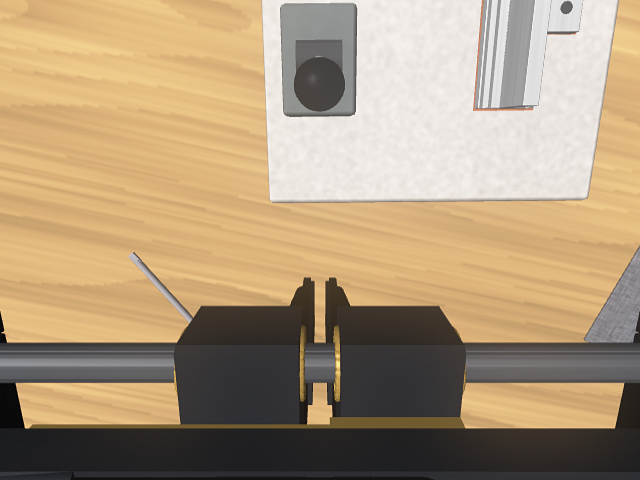

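The tongs are back flat where they were. The lever ball is at (510, 371.5, 150), straight ahead of the closed fingers. I'll lower and push along the tester's x.

```bash
python3 -m inch '[[0,0,0,0,0,-20,-1],[0,0,0,0,0,-30,-1],[0,0,0,0,0,-20,-1],[0,0,0,10,2.2,-8,-1],[0,0,0,20,4.4,0,-1],[0,0,0,15,3.3,0,-1],[0,0,0,10,2.2,0,-1],[0,0,0,10,2.2,0,-1],[0,0,0,10,2.2,0,-1],[0,0,0,10,2.2,0,-1]]'; python3 -m inch '[[0,0,0,8,1.8,0,-1],[0,0,0,8,1.8,0,-1],[0,0,0,8,1.8,0,-1],[0,0,0,6,1.3,0,-1],[0,0,0,0,0,0,-1]]'
```

```text
t: 20.7
eef_pos: [505.9, 369.8, 134.2]
tcp_rot: [3.141, -0.0, -1.354]
ft_force: [-1.0, -1.0, 1.4]
opening: 0.002
t: 21.2
eef_pos: [536.0, 376.6, 133.8]
tcp_rot: [-3.141, -0.0, -1.355]
ft_force: [0.1, -0.5, 0.4]
opening: 0.007
```

```bash
python3 -m inch '[[0,0,0,3,0.7,0,-1],[0,0,0,3,0.7,0,-1],[0,0,0,0,0,0,-1]]'; python3 -m inch '[[0,0,0,2,0.4,0,-1],[0,0,0,0,0,0,-1]]'; python3 - <<'E'
from h import *
im=viewer.read_camera('top'); w=cloud(im); save('top_lev.png',im); im=viewer.read_camera('wrist'); w=cloud(im); save('w_lev2.png',im); X,Y,Z=np.moveaxis(w,-1,0); c=im['color'].max(-1)
b=(Z>125)&(Z<175)&(X>530)&(X<620)&(Y>350)&(Y<420)&(c<90); p=w[b]; print(b.sum(),p.mean(0),p.max(0))
E
```

```text
t: 21.5
eef_pos: [541.5, 378.0, 134.0]
tcp_rot: [-3.141, -0.0, -1.354]
ft_force: [-0.1, -1.2, -0.8]
opening: 0.002
t: 21.7
eef_pos: [543.4, 378.3, 134.0]
tcp_rot: [-3.142, -0.0, -1.354]
ft_force: [0.1, 0.4, -0.7]
opening: 0.006
4390 [564.92585031 384.06728033 153.28186453] [578.98377956 397.26888119 174.99496138]
```

```bash
for i in 1; do python3 -m inch '[[0,0,0,2,0.4,0,-1],[0,0,0,0,0,0,-1]]'; done; python3 -m inch '[[0,0,0,2,0.4,0,-1],[0,0,0,0,0,0,-1]]'; python3 -m inch '[[0,0,0,1,0.2,0,-1],[0,0,0,0,0,0,-1]]'
```

```text
t: 22.0
eef_pos: [545.4, 378.7, 134.0]
tcp_rot: [-3.142, -0.0, -1.354]
ft_force: [-2.1, 0.0, 0.1]
opening: -0.001
t: 22.2
eef_pos: [545.9, 378.8, 133.8]
tcp_rot: [3.138, -0.001, -1.354]
ft_force: [-8.7, -1.3, 2.9]
opening: 0.007
t: 22.4
eef_pos: [546.1, 378.9, 133.8]
tcp_rot: [3.136, -0.001, -1.354]
ft_force: [-11.6, -1.8, 5.1]
opening: 0.006
```

The lever has met its hard stop: the force jumped to 12 N at the predicted position. I'll back off and check.

```bash
python3 -m inch '[[0,0,0,-4,-0.9,0,-1],[0,0,0,-15,-3.3,0,-1],[0,0,0,-30,-6.6,0,-1],[0,0,0,-35,-7.7,15,-1],[0,0,0,-35,-7.7,35,-1],[0,0,0,-10,-2,35,-1],[0,0,0,0,0,10,-1],[0,0,0,0,0,0,-1],[0,0,0,0,0,0,-1]]'; python3 - <<'E'
from h import *
im=viewer.read_camera('wrist'); save('w_end.png',im); w=cloud(im); X,Y,Z=np.moveaxis(w,-1,0)
b=(Z>125)&(Z<175)&(X>480)&(X<640)&(Y>330)&(Y<430); p=w[b]
A=np.c_[2*p,np.ones(len(p))]; s=np.linalg.lstsq(A,(p**2).sum(1),rcond=None)[0]; print('ball',s[:3],np.sqrt(s[3]+s[:3]@s[:3]))
d=s[:3]-[531.1,377.4,72]; print('lean',np.arctan2(np.hypot(d[0],d[1]),d[2]))
im=viewer.read_camera('scene'); cv2.imwrite('pics/s_end.png',cv2.resize(im['color'][160:400,120:440,::-1],(800,600),interpolation=cv2.INTER_CUBIC)); save('x.png',im)
for n in ['sink_left','multimeter','spool','screwdriver']:
    for r in regions_of(n,'scene')[:1]: print(n,np.nanmedian(cloud(im)[r['pixels']],0).round())
print(state()['eef_pos'],state()['ft_force'])
E
```

```text
t: 23.3
eef_pos: [419.7, 351.0, 228.0]
tcp_rot: [3.141, -0.0, -1.355]
ft_force: [0.8, -0.7, -0.1]
opening: 0.006
ball [557.16846777 382.36274544 126.61134829] 3.762494810065543
lean 0.452318884951979
sink_left [ 549. -388.   15.]
multimeter [794.  28.  32.]
spool [466.  -4.  19.]
screwdriver [257. 390.  19.]
[419.44228512 350.98101467 228.01646347] [ 0.00290482 -0.99094704 -0.83606874]
```

View pics/s_end.png

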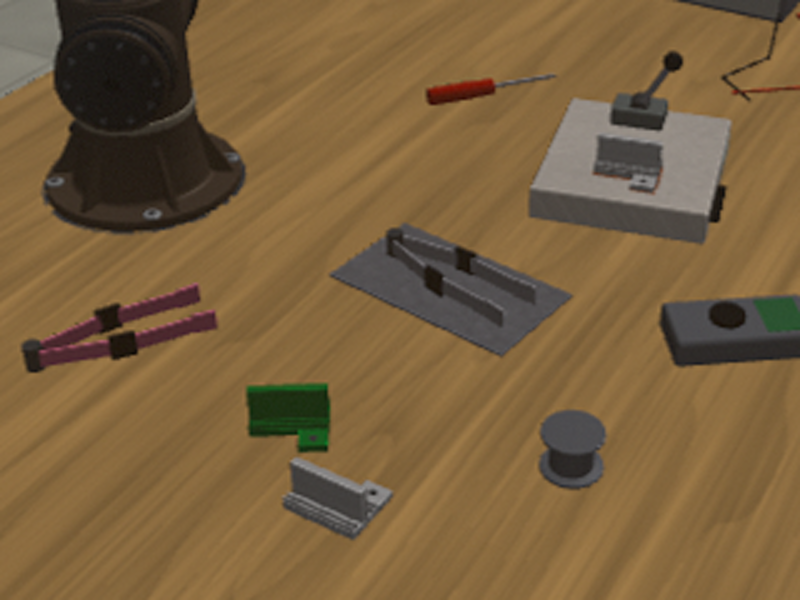

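The scene shows the lever over at (672,62), the sink on the plate, the tongs on the mat, and everything else unmoved. The stick spoiled the ball fit, so I'm re-checking it before handing in.

```bash
python3 - <<'E'
from h import *
im=viewer.read_camera('top'); w=cloud(im); X,Y,Z=np.moveaxis(w,-1,0)
b=(Z>140)&(Z<175)&(X>480)&(X<640)&(Y>330)&(Y<430); p=w[b]; print(len(p),p.mean(0),p.min(0),p.max(0))
ball=(p.min(0)+p.max(0))/2; d=ball-[531.1,377.4,72]; print('lean',np.arcsin(np.hypot(d[0],d[1])/80))
print(ticket.job_done())
E
```

```text
91 [567.7169482  383.04650942 151.57681633] [555.67412373 371.52406847 142.11228239] [581.31402856 395.84116015 160.6358558 ]
lean 0.493802123463304
the job is handed in; nothing more can be done
None
```

The job is done and handed in at about 23 s of robot time; no verdict was reported.

- **Sink:** I picked up the tongs by the grips and used them to set `sink_right` on the copper plate. The placed rib's yaw was 12.7° against the plate's 12.5°, with a thin copper margin visible around the outline and ear in the wrist picture. The fingers held only the tongs' grips while the sink was carried.
- **Tongs:** They are back flat on the mat, within about 1 mm of where they started.
- **Lever:** I pushed it until it met its hard stop, at about 12 N. The final top-camera check gave a lean of 0.49 rad, against an expected 0.5 for fully over.
- **Left alone:** The other heat sink, multimeter, spool, screwdriver and look-alikes look unmoved in the last scene picture.

Two last checks disagreed:
- A sphere fit of the lever ball from the wrist camera gave a lean of 0.45 rad with an impossible radius, because the stick was included. The top-camera check replaced it.
- The network reported the tongs as the spool in the last scene picture. I judged the spool unmoved from the picture itself.

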